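# Complete the horn sample rack and show the left-over sample label up

## Robot

A 6-joint arm with a two-finger parallel gripper is mounted at the origin on the work surface. World frame = base frame: x ahead of the robot, y to its left, z up, the work surface at z = 0. Lengths are in mm, angles in rad, forces in N, time in s.
With the tool pointing down it reaches from about 275 to 750 mm from the base axis. Payload 10.2 kg.
Tool frame: the origin (TCP) lies at the very end of the fingers, on their centre line; the grasp point (between the pads) lies 19 mm behind it; z points along the fingers, y is the line along which they close (so a half turn about z gives the same grasp; the last joint's range is limited). The gripper opens to 85 mm and grips with 20 to 120 N. Pads are 22 mm wide; open, the fingers measure 114 mm over their backs; the gripper's body (76 mm by 85 mm) begins 54 mm behind the grasp point. The pads swing forward as they close: fully open they stand 13 mm farther back than shut.
Start: joints at [-1.445, 0.313, 1.498, -0, 1.331, -0.223], TCP at [179.417, -493.397, 211.294] pointing down, gripper open.
Joint ranges: [-2.94, 2.94], [-0.97, 2.17], [0.19, 2.56], [-1.23, 4.37], [0.02, 3.11], [-2.88, 2.88]. Speed limits (rad/s): [2.39, 2.39, 3.01, 3.14, 3.14, 3.14].

## Interface

Orientations are given as a unit quaternion [w, x, y, z].
In Python, from rig import monitor, eyes, job gives the robot as it stands. The module is installed in compiled form; this text tells all that it offers.
- The arm moves only by the tool send_rows, never from a script. Its argument "targets" is one flat list of numbers, 7 for each row, row after row: the turn, a rotation vector about the tool's x, y, z in degrees, then the shift along the tool's x, y, z in units of 60 mm (1.0 is 60 mm), then the opening, from -1 (shut) to 1 (fully open), so that 0 is half open. A call has 1 to 5 rows; each row shifts and turns the commanded pose from where the row before left it, along the tool's axes as they then stand; what a row does not reach is not made up. A row lasts 1/8 s, in which the tool goes at most 62.5 mm and 10.7 degrees, less where a joint would pass 70% of its speed; a pose out of reach is approached as far as the arm can. A call is refused whole if a number of a shift passes 1 or a number of a turn 10.7, either way. A call with a gripper value outside its range is refused whole. The fingers move at their own pace and stop on an object; "newtons" is the grip in N (left out, the last holds). Time passes only in rows, so rows that do not move let the fingers close. It gives the time, the measured TCP pose, the force, the opening and the grip force at its end, in the units of the state.
- monitor.sense(): the state, without advancing time (a new reading comes with each control period).
- eyes.capture(name): name is "scene" or "top" or "wrist"; returns a dict with "img" (400x640x3 uint8, red, green, blue), "K" (3x3 intrinsics, pixels), "distortion" ([k1, k2, p1, p2, k3] as OpenCV has them; the pictures are not rectified), "R" (3x3) and "t" (3): a world point X has camera coordinates R X + t. Camera axes: x right, y down, z forward; pixel columns grow to the right and rows downward; lengths in mm; the calibration is good to about 2 mm. A picture is of the moment at which its call begins. There is no depth.
- job.finish_job(): hands the job in; it is judged then, once.
The state is a dict: "time_s": time; "joints": joint angles; "dq": joint speeds; "tau": joint torques, N m; "eef_pos": TCP position; "ee_rot": TCP orientation; "force": force on the tool from outside, world axes, zero at the start; "wrist_torque": the same for the moment, N m; "grip_width": opening from 0.0 (shut) to 1.0 (fully open); "grip_force": force on a finger pad.
Only numpy, scipy, OpenCV 4.12 (cv2) and the standard library are available. Lean on these libraries where they do the work, as an engineer would, in place of code of your own. Each camera call takes 0.05 s, during which the arm holds its last target. There are 200 camera calls.

## Task

One slot of the long sample rack is empty: fill it with either of the two spare horn plates from the small stand, standing fully down in the slot and centred like the others, notch up and with its notched, frosted end pointing the same way as theirs. Then take the other spare by its plain end, leaving the frosted end clear of the fingers, lift it a good hand's width or more above the middle of the work board and tip it to a reading slant of about 45 degrees so that the label faces up, its length level. Finish while still holding it there, quite still, and leave the other samples and the things on the bench where they are.

Things in the scene. Friction and masses are not known exactly. Their poses are not given: they have to be found in the camera images.
- rack: fixed pale wood block 90 (x) x 210 (y) x 30 mm high; origin centre of underside. Five open-ended slots along x, 11 mm wide, 3 mm sloped mouths, floor 12 mm up, at y = -84, -42, 0, 42, 84 mm. Four hold plates (notch up, middles at x = 0, z = 37 mm, frosted ends to the rack's +x, tops 32 mm above the block); the fifth, any of them, is empty
- stand: small green-painted block, fixed, 90 (x) x 84 (y) x 30 mm, turned any way, slots and heights as the rack's, at y = -21 and +21 mm; it holds the two spare plates, notch up, facing opposite ways. Origin at the centre of its underside
- board: plywood work board lying on the bench, fixed, 200 mm (x) by 130 mm (y), 10 mm thick; origin at the centre of its underside
- spareA: spare, honey-coloured polished horn plate, 100 (x) x 8 (y) x 50 mm (z), about 55 g, standing on its long edge; origin in its middle. +x along it to the frosted end: x from +10 mm is ground whitish, the rest plain and glossy. +y is the normal of the label face. z up as it stands. The small 12 x 12 mm notch is the upper corner of the frosted end (+x, +z)
- spareB: spare, dark brown polished horn plate, 100 (x) x 8 (y) x 50 mm (z), about 55 g, standing on its long edge; origin in its middle. +x along it to the frosted end: x from +10 mm is ground whitish, the rest plain and glossy. +y is the normal of the label face. z up as it stands. The small 12 x 12 mm notch is the upper corner of the frosted end (+x, +z)
- spareA_frost: the frosted end of spareA, 40 mm long, whitish on both faces, with the corner notch; a blue-edged white label on its +y face only. Notch up and label towards you, it is at your left. Origin in its middle, 30 mm along +x from the plate's middle; same axes
- spareB_frost: the frosted end of spareB, 40 mm long, whitish on both faces, with the corner notch; a blue-edged white label on its +y face only. Notch up and label towards you, it is at your left. Origin in its middle, 30 mm along +x from the plate's middle; same axes
- plate1: sample plate already filed in the rack, amber, shape and axes as the spares; origin in its middle
- plate2: sample plate already filed in the rack, black, shape and axes as the spares; origin in its middle
- plate3: sample plate already filed in the rack, pale, shape and axes as the spares; origin in its middle
- plate4: sample plate already filed in the rack, brown, shape and axes as the spares; origin in its middle
- tape: roll of masking tape lying flat, 90 mm across, 25 mm high; origin at the centre of its underside
- sander: cork sanding block, 45 x 100 x 30 mm; origin at the centre of its underside
- jar: amber jar of horn spoons with a wooden lid, 80 mm across, 140 mm tall, 0.7 kg; origin at the centre of its underside
- spoon: carved horn spoon, 130 mm long, under 30 mm high, lying on the work board; origin on its underside, near its middle
Things that resemble listed ones, but are neither listed nor needed, are in the scene too. What is shaped like the spoon but green is not meant. Several things have the shape of the rack; the one meant has the colours described above.

How it is judged:
By the outcome, as a careful person would: the job done as asked, in the order asked, and still so for the second after the job is handed in, while the arm keeps its last pose, push and grip.
It also fails if it takes over 53 s, if anything falls off the work surface, if the arm or the gripper's body presses on something with over 40 N, if the wrist force passes 120 N, or if a joint passes its speed limit or range.

## Working session

There is one attempt and no reset: what is moved stays moved. The work goes in short steps, Python scripts to look and compute and a tool call to move; the robot and the scene stay as the last step left them, time stands still between calls to the robot, and variables do not carry over. Pictures are saved under pics/ and viewed, at most 10 in all, crops included, and the job is handed in when it is done.

Besides the shell and the picture viewer there is one more tool, called as name(argument=value, ...), one argument or row to a line, values as JSON. send_rows: Moves the arm, as the interface text tells. Its arguments: {"type":"object","properties":{"targets":{"type":"array","items":{"type":"number"}},"newtons":{"type":"number"}},"required":["targets"]}

```bash
mkdir -p pics
python3 - <<'E'
from rig import monitor,eyes
import cv2,pickle
for n in("scene","top"):
    c=eyes.capture(n);pickle.dump(c,open(n+".pkl","wb"))
    cv2.imwrite(f"pics/{n}0.png",cv2.resize(c["img"][:,:,::-1],(800,500),interpolation=cv2.INTER_CUBIC))
    print(n,c["K"],c["distortion"],c["R"],c["t"])
print(monitor.sense())
E
```

```text
scene [[378.85822301   0.         316.58882093]
 [  0.         378.85822301 202.22927907]
 [  0.           0.           1.        ]] [-0.07119464  0.          0.          0.          0.        ] [[-0.72122421  0.69259927  0.01191197]
 [ 0.46526903  0.49709511 -0.73240779]
 [-0.51318648 -0.52268796 -0.68076202]] [ 347.42154817 -255.29446522 1291.9771218 ]
top [[438.43085467   0.         313.98702876]
 [  0.         438.43085467 193.31327006]
 [  0.           0.           1.        ]] [0.01214586 0.         0.         0.         0.        ] [[-0.00601403 -0.9999714  -0.00458595]
 [-0.98939181  0.00661594 -0.1451209 ]
 [ 0.14514709  0.00366454 -0.9894033 ]] [  72.9003284   568.18269519 1364.37957571]
{'time_s': 0.1, 'joints': array([-1.44541239e+00,  3.13370521e-01,  1.49835600e+00,  1.87347865e-05,
        1.33100416e+00, -2.23405707e-01]), 'dq': array([-1.39883885e-03,  3.67571807e-06, -1.98107531e-04, -1.57146285e-04,
        9.02201265e-04,  8.32269769e-04]), 'tau': array([ 3.86501299e-03, -4.12897503e+01, -2.60140157e+01, -1.12009266e-04,
        3.02726054e-03, -1.49215936e-05]), 'eef_pos': array([ 179.38273259, -493.13656346,  210.80628129]), 'ee_rot': array([-5.67883102e-04,  9.84831953e-01,  1.73509945e-01,  3.69637993e-05]), 'force': array([ 0.50704384, -0.54089289,  0.53193184]), 'wrist_torque': array([-0.03708246,  0.00292993, -0.03363776]), 'grip_force': 0.0, 'grip_width': 0.9978491068588733}
```

View pics/top0.png

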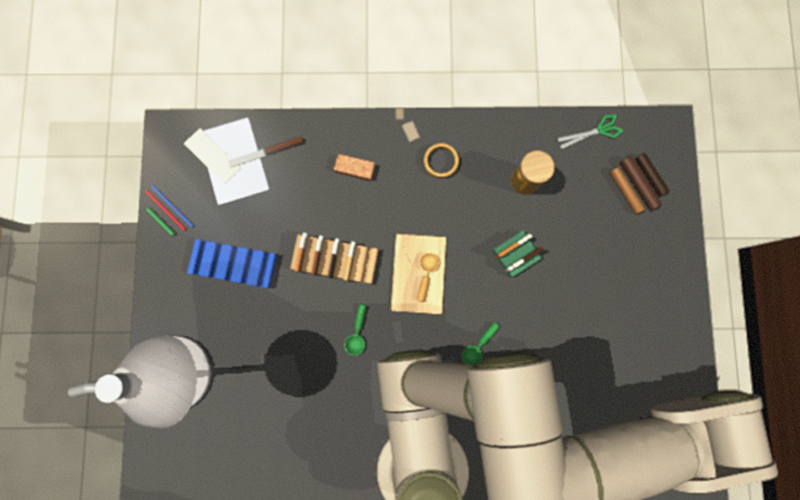

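View pics/scene0.png

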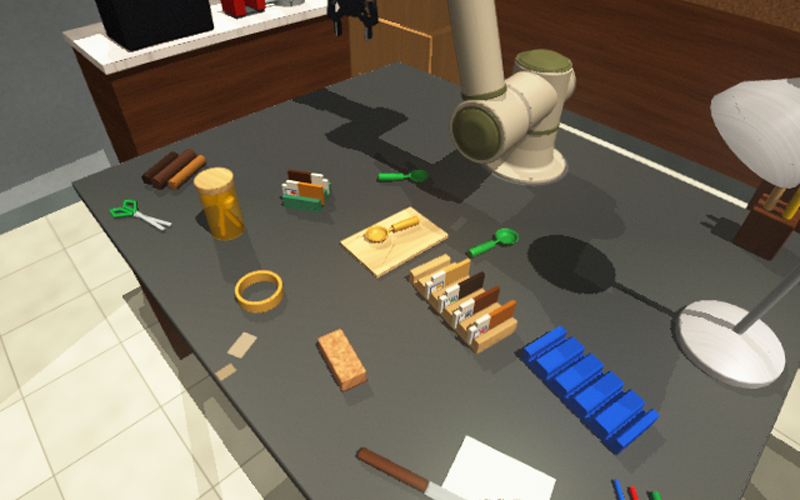

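The top view shows rack-shaped candidates at (335,257), which is pale wood with four plates, and (233,263), which is blue and empty. The pale wood one fits. The green stand is at (518,253) and the board at (418,273). Next I'll confirm these in an enlarged crop.

```bash
cat > h.py <<'E'
import numpy as np,cv2,pickle
def ray(c,u,v,z):
    n=cv2.undistortPoints(np.array([[[u,v]]],float),c["K"],np.array(c["distortion"]))[0,0]
    R=np.array(c["R"]);t=np.array(c["t"]).ravel()
    C=-R.T@t;d=R.T@np.array([n[0],n[1],1]);return C+d*(z-C[2])/d[2]
def proj(c,P):
    return cv2.projectPoints(np.array(P,float).reshape(-1,1,3),cv2.Rodrigues(np.array(c["R"]))[0],np.array(c["t"],float),c["K"],np.array(c["distortion"]))[0][:,0]
E
python3 - <<'E'
from h import *
o=[]
for n,b in(("top",(220,175,100,65)),("top",(375,170,80,52)),("scene",(310,190,120,78)),("scene",(210,125,70,45.5))):
    im=pickle.load(open(n+".pkl","rb"))["img"][:,:,::-1]
    x,y,w,h=b;s=400/w
    M=np.array([[s,0,-x*s],[0,s,-y*s]]);q=cv2.warpAffine(im,M,(400,260),flags=cv2.INTER_CUBIC)
    for g in range(0,w,10): cv2.line(q,(int(g*s),0),(int(g*s),6),(0,255,255),1);cv2.putText(q,str(x+g),(int(g*s),16),0,.3,(0,255,255))
    for g in range(0,int(h),10): cv2.line(q,(0,int(g*s)),(6,int(g*s)),(0,255,255),1);cv2.putText(q,str(y+g),(8,int(g*s)+4),0,.3,(0,255,255))
    o.append(q)
cv2.imwrite("pics/m1.png",np.vstack([np.hstack(o[:2]),np.hstack(o[2:])]))
E
```

```text
(no output)
```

View pics/m1.png

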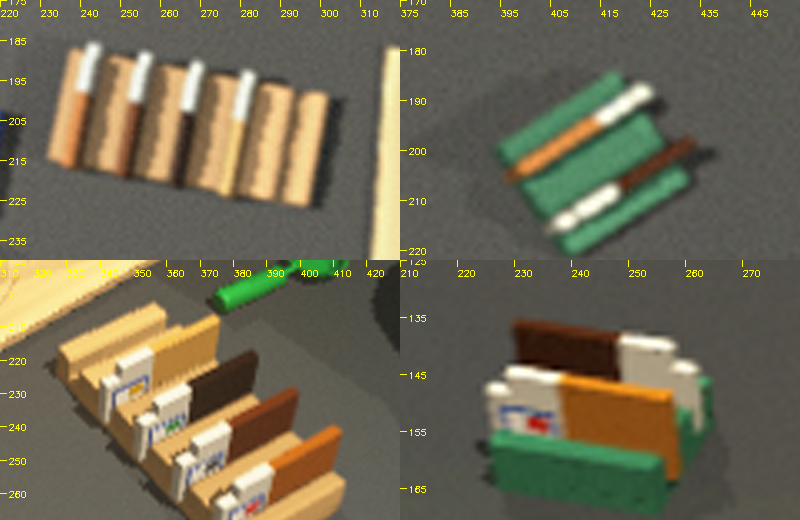

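The empty slot is the rack's rightmost one, at lowest world y, near (295,212). The rack's frosted ends point up in the image, roughly world +x. In the stand, the honey plate's frost points up-right with its label toward the scene camera. The brown plate's frost points down-left.

Run:
```python
from h import *
c=pickle.load(open("top.pkl","rb"))
def fit(uv,z,L,W):
    P=np.array([ray(c,*p,z)[:2] for p in uv])
    m=np.array([[1,1],[1,-1],[-1,-1],[-1,1]])*[L/2,W/2]  # order +x+y,+x-y,-x-y,-x+y
    A,B=m-m.mean(0),P-P.mean(0)
    a=np.arctan2((A[:,0]*B[:,1]-A[:,1]*B[:,0]).sum(),(A*B).sum())
    R=np.array([[np.cos(a),-np.sin(a)],[np.sin(a),np.cos(a)]])
    print(P.mean(0).round(1),np.degrees(a).round(1),"res",np.abs(B-A@R.T).max().round(1))
    return P.mean(0),R
o,R=fit([(237.5,187),(302,198.8),(297,226.8),(232,215)],30,90,210); print("slots",[(o+R@[0,y]).round() for y in(-84,-42,0,42,84)])
fit([(418.4,184.4),(433,205),(409,221),(394.6,199.6)],30,90,84)
fit([(317.6,188),(356.8,189.6),(352.8,250.4),(312.8,249.6)],10,200,130)
for n,a,b in(("honey",(400+105/5-25,170+175/5),(375+250/5,170+90/5)),("brown",(375+155/5,170+228/5),(375+292/5,170+145/5))):
    p,q=ray(c,*a,62),ray(c,*b,62);print(n,p.round(),q.round(),np.hypot(*(p-q)[:2]))
```

```text
[527.4 220.7] -10.6 res 1.7
slots [array([512., 138.]), array([520., 179.]), array([527., 221.]), array([535., 262.]), array([543., 303.])]
[ 538.5 -251.6] -57.4 res 2.5
[488.1   1.6] -4.0 res 3.1
honey [ 527. -188.   62.] [ 580. -282.   62.] 107.48800993613517
brown [ 493. -219.   62.] [ 545. -306.   62.] 102.1127599594157
```

```bash
cat >> h.py <<'E'
from scipy.spatial.transform import Rotation as Ro
def down(yaw): # tool z down, tool x at yaw (deg)
    return Ro.from_euler("z",yaw,degrees=True)*Ro.from_euler("x",180,degrees=True)
def plan(pos,R,n,s=None,g=None):
    from rig import monitor
    s=monitor.sense();q=s["ee_rot"];R0=Ro.from_quat([q[1],q[2],q[3],q[0]])
    d=(np.array(pos)-s["eef_pos"])/n; w=(R0.inv()*R).as_rotvec(degrees=True)/n
    print("t",round(s["time_s"],2),"turn total",(w*n).round(1),"per row",w.round(2),"dist",np.linalg.norm(d*n).round(1))
    for k in range(n):
        Rk=R0*Ro.from_rotvec(w*k,degrees=True)
        print(",".join(map(str,w.round(1))),",",",".join(map(str,(Rk.inv().apply(d)/60).round(2))))
E
python3 -c "
from h import *
plan([540,-252,200],down(122),10)"
```

```text
t 0.1 turn total [-0.00e+00 -1.00e-01 -1.02e+02] per row [-0.00e+00 -1.00e-02 -1.02e+01] dist 433.9
-0.0,-0.0,-10.2 , 0.7,-0.17,0.02
-0.0,-0.0,-10.2 , 0.72,-0.05,0.02
-0.0,-0.0,-10.2 , 0.72,0.08,0.02
-0.0,-0.0,-10.2 , 0.69,0.21,0.02
-0.0,-0.0,-10.2 , 0.64,0.33,0.02
-0.0,-0.0,-10.2 , 0.58,0.44,0.02
-0.0,-0.0,-10.2 , 0.49,0.53,0.02
-0.0,-0.0,-10.2 , 0.39,0.61,0.02
-0.0,-0.0,-10.2 , 0.27,0.67,0.02
-0.0,-0.0,-10.2 , 0.15,0.71,0.02
```

send_rows(
  targets=[0,0,-10.2,0.7,-0.17,0.02,-0.3,0,0,-10.2,0.72,-0.05,0.02,-0.3,0,0,-10.2,0.72,0.08,0.02,-0.3,0,0,-10.2,0.69,0.21,0.02,-0.3,0,0,-10.2,0.64,0.33,0.02,-0.3],
)

```text
time_s: 0.72
eef_pos: [360.3, -372.0, 205.0]
ee_rot: [-0.0, 0.813, 0.583, 0.0]
force: [-0.7, -0.3, -0.0]
grip_width: 0.352
grip_force: 0.0
```

send_rows(
  targets=[0,0,-10.2,0.58,0.44,0.02,-0.3,0,0,-10.2,0.49,0.53,0.02,-0.3,0,0,-10.2,0.39,0.61,0.02,-0.3,0,0,-10.2,0.27,0.67,0.02,-0.3,0,0,-10.2,0.15,0.71,0.02,-0.3],
)

```text
time_s: 1.35
eef_pos: [540.9, -251.1, 198.9]
ee_rot: [-0.0, 0.482, 0.876, 0.0]
force: [0.2, -0.0, 0.1]
grip_width: 0.347
grip_force: 0.0
```

send_rows(
  targets=[0,0,0,0,0,0,-0.3,0,0,0,0,0,0,-0.3],
)

```text
time_s: 1.6
eef_pos: [539.5, -252.3, 198.9]
ee_rot: [-0.0, 0.485, 0.874, -0.0]
force: [-1.6, -0.4, 0.2]
grip_width: 0.352
grip_force: 0.0
```

Run:
```python
from h import *
from rig import monitor,eyes
c=eyes.capture("wrist");pickle.dump(c,open("w1.pkl","wb"))
im=cv2.resize(c["img"][:,:,::-1],(800,500),interpolation=cv2.INTER_CUBIC)
cv2.imwrite("pics/w1.png",im)
s=monitor.sense();print(s["eef_pos"],s["ee_rot"],s["grip_width"],s["time_s"])
print(-np.array(c["R"]).T@c["t"],c["R"])
plan([548,-240,200],down(122),1)
```

```text
[ 539.26913712 -252.62848421  199.16345755] [-2.40889454e-04  4.85741533e-01  8.74102455e-01 -6.14883297e-05] 0.3467674691601524 1.65
[ 499.8204413  -188.22367698  362.0011028 ] [[ 0.84884082  0.52864635 -0.00151566]
 [ 0.50491922 -0.80988645  0.29856409]
 [ 0.15660731 -0.25419867 -0.95438838]]
t 1.65 turn total [-0.  -0.  -0.1] per row [-0.02 -0.02 -0.12] dist 15.4
-0.0,-0.0,-0.1 , 0.1,0.23,-0.01
```

View pics/w1.png

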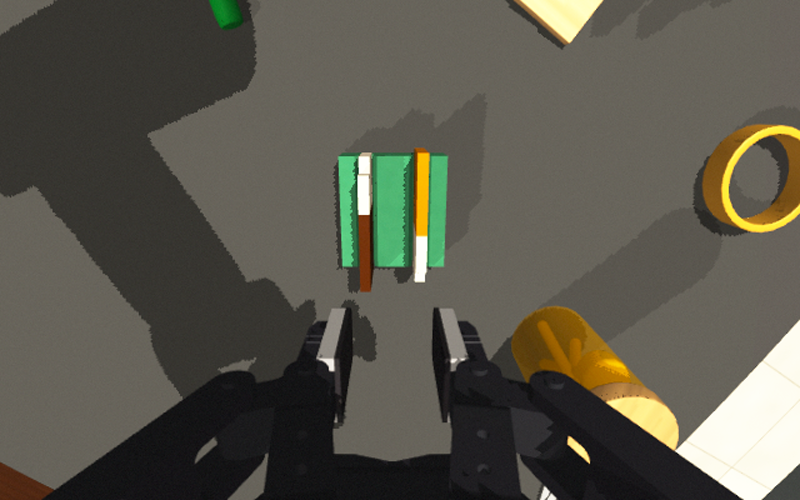

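The wrist view shows the stand's top corners near (338,155), (447,155), (444,267) and (343,267). The honey plate runs (422,150) to (420,282) with frost below row 236. The brown plate runs (364,153) to (365,291) with frost above row 215.

Run:
```python
from h import *
c=pickle.load(open("w1.pkl","rb"))
f=lambda u,v,z:ray(c,u*.8,v*.8,z)
P=[f(u,v,30) for u,v in((338,155),(447,155),(444,267),(343,267))];print(np.mean(P,0).round(1),[p.round(0) for p in P])
a,b,e=f(422.5,150,62),f(421.5,236,62),f(420,282,50)
d=(b-a)[:2];u=d/np.linalg.norm(d);print("honey",a.round(1),b.round(1),e.round(1),np.linalg.norm(d),np.degrees(np.arctan2(u[1],u[0])),"ctr",a[:2]+50*u,np.linalg.norm((e-a)[:2]))
a,b,e=f(365,291,62),f(364.5,215,62),f(364,153,50)
d=(b-a)[:2];u=d/np.linalg.norm(d);print("brown",a.round(1),b.round(1),e.round(1),np.linalg.norm(d),np.degrees(np.arctan2(u[1],u[0])),"ctr",a[:2]+50*u,np.linalg.norm((e-a)[:2]))
```

```text
[ 539.8 -251.5   30. ] [array([ 480., -235.,   30.]), array([ 551., -191.,   30.]), array([ 600., -268.,   30.]), array([ 529., -312.,   30.])]
honey [ 529.6 -196.8   62. ] [ 562.7 -248.9   62. ] [ 584.8 -283.5   50. ] 61.761013494904525 -57.59495961123601 ctr [ 556.38221993 -238.97882527] 102.80705884532362
brown [ 549.9 -308.2   62. ] [ 519.2 -257.5   62. ] [ 496.2 -221.2   50. ] 59.34707757238793 121.17930687252044 ctr [ 524.03663176 -265.46704337] 102.32660387234472
```

```bash
python3 -c "
from h import *
plan([557,-240,38],down(122.3),4)"
```

```text
t 1.65 turn total [-0.  -0.  -0.4] per row [-0.   -0.01 -0.11] dist 162.6
-0.0,-0.0,-0.1 , 0.01,0.09,0.67
-0.0,-0.0,-0.1 , 0.01,0.09,0.67
-0.0,-0.0,-0.1 , 0.01,0.09,0.67
-0.0,-0.0,-0.1 , 0.01,0.09,0.67
```

send_rows(
  targets=[0,0,-0.4,0.03,0.36,0.6,-0.3,0,0,0,0,0,0.7,-0.3,0,0,0,0,0,0.7,-0.3,0,0,0,0,0,0.68,-0.3,0,0,0,0,0,0,-0.3],
  newtons=40,
)

```text
time_s: 2.28
eef_pos: [555.2, -239.0, 36.3]
ee_rot: [-0.003, 0.483, 0.876, 0.0]
force: [-0.2, -0.5, 0.6]
grip_width: 0.346
grip_force: 0.0
```

send_rows(
  targets=[0,0,0,0,0,0,-1,0,0,0,0,0,0,-1,0,0,0,0,0,0,-1,0,0,0,0,0,0,-1],
)

```text
time_s: 2.78
eef_pos: [558.3, -240.0, 40.7]
ee_rot: [0.002, 0.482, 0.876, -0.0]
force: [0.5, 0.1, 6.9]
grip_width: 0.062
grip_force: 40.3
```

send_rows(
  targets=[0,0,0,0,0,-0.3,-1,0,0,0,0,0,-0.8,-1,0,0,0,0,0,-0.9,-1,0,0,0,0,0,-0.7,-1,0,0,0,0,0,0,-1],
)

```text
time_s: 3.4
eef_pos: [558.3, -239.7, 205.4]
ee_rot: [0.004, 0.482, 0.876, -0.0]
force: [0.2, -0.3, -0.9]
grip_width: 0.06
grip_force: 39.3
```

```bash
python3 -c "
from h import *
plan([520,70,200],down(169.4),6)"
```

```text
t 3.4 turn total [  0.    0.5 -47. ] per row [ 0.    0.08 -7.83] dist 312.1
0.0,0.1,-7.8 , 0.78,0.37,0.01
0.0,0.1,-7.8 , 0.73,0.47,0.01
0.0,0.1,-7.8 , 0.65,0.57,0.01
0.0,0.1,-7.8 , 0.57,0.65,0.01
0.0,0.1,-7.8 , 0.48,0.72,0.01
0.0,0.1,-7.8 , 0.37,0.78,0.01
```

send_rows(
  targets=[0,0,-7.8,0.78,0.37,0.01,-1,0,0,-7.8,0.73,0.47,0.01,-1,0,0,-7.8,0.65,0.57,0.01,-1,0,0,-7.8,0.57,0.65,0.01,-1,0,0,-7.8,0.48,0.72,0.01,-1],
)

```text
time_s: 4.03
eef_pos: [524.3, 20.1, 197.4]
ee_rot: [-0.0, 0.16, 0.987, 0.0]
force: [1.3, -0.3, -0.2]
grip_width: 0.059
grip_force: 39.3
```

send_rows(
  targets=[0,0,-8,0.37,0.78,0,-1,0,0,0,0,0,0,-1,0,0,0,0,0,0,-1,0,0,0,0,0,0,-1],
)

```text
time_s: 4.53
eef_pos: [519.2, 68.9, 197.4]
ee_rot: [-0.0, 0.094, 0.996, -0.0]
force: [-0.1, -0.1, -0.3]
grip_width: 0.058
grip_force: 39.4
```

Run:
```python
from h import *
from rig import monitor,eyes
c=eyes.capture("wrist");pickle.dump(c,open("w2.pkl","wb"))
cv2.imwrite("pics/w2.png",cv2.resize(c["img"][:,:,::-1],(800,500),interpolation=cv2.INTER_CUBIC))
s=monitor.sense();print(s["eef_pos"],s["ee_rot"],s["grip_width"],s["time_s"],s["force"])
```

```text
[519.21647438  68.87035953 197.40482162] [-1.32802879e-04  9.34814169e-02  9.95621015e-01 -4.61470285e-05] 0.05792395596434897 4.575 [-0.25262276 -0.3044562   0.23767406]
```

View pics/w2.png

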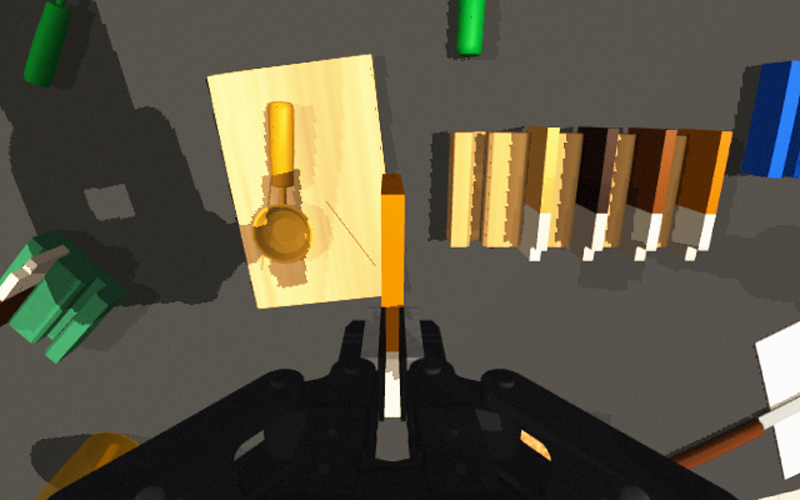

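The view shows the board's corners near (207,77), (372,54) and (258,308), and the rack at (450–735, 130–262). Its empty slot is at column 480, between two bare lands. The held honey plate has its plain end at (393,194) and its frost downward, the same way as the filed plates. I'll enlarge the rack.

Run:
```python
from h import *
im=pickle.load(open("w2.pkl","rb"))["img"][:,:,::-1]
def crop(x,y,w,h,W,H):
    s=W/w;q=cv2.warpAffine(im,np.array([[s,0,-x*s],[0,s,-y*s]],float),(W,H),flags=cv2.INTER_CUBIC)
    for g in range(0,w,10): cv2.line(q,(int(g*s),0),(int(g*s),6),(0,255,255),1);cv2.putText(q,str(x+g),(int(g*s),16),0,.35,(0,255,0))
    for g in range(0,int(h),10): cv2.line(q,(0,int(g*s)),(6,int(g*s)),(0,255,255),1);cv2.putText(q,str(y+g),(8,int(g*s)+4),0,.35,(0,255,0))
    return q
cv2.imwrite("pics/w2c.png",np.hstack([crop(350,95,80,120,400,600),crop(290,130,80,120,400,600)][0:1]+[crop(285,130,65,97,400,600)]))
cv2.imwrite("pics/w2c.png",np.vstack([crop(345,95,250,110,800,352),crop(280,130,80,40,800,248)[:248]]))
```

```text
(no output)
```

View pics/w2c.png

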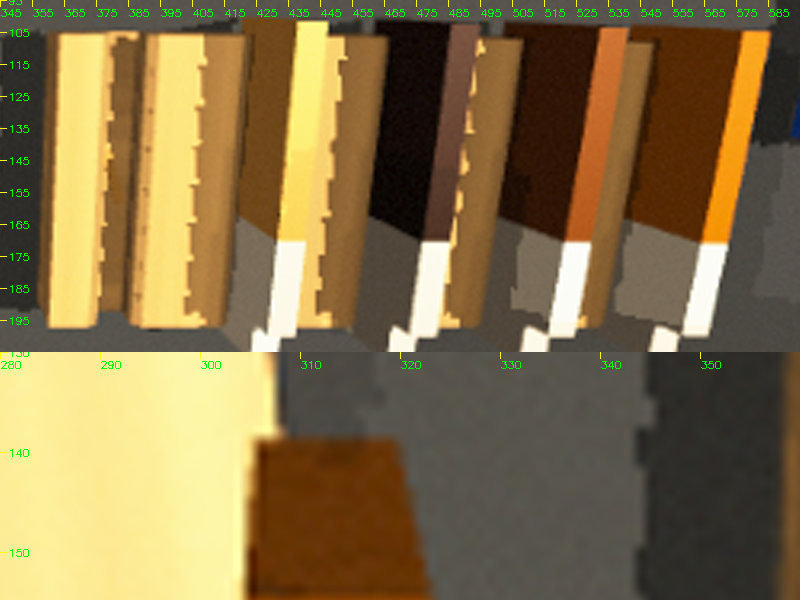

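Run:
```python
from h import *
c=pickle.load(open("w2.pkl","rb"))
P=[];A=[]
for n,a,b in(("pale",(442.5,101.9),(435.6,170.3)),("black",(490,102.5),(481.2,170.6)),("brown",(536.6,103.75),(525.9,170.3)),("amber",(581.2,104.7),(568.7,170.6))):
    p,q=ray(c,*a,62)[:2],ray(c,*b,62)[:2];u=(q-p)/np.linalg.norm(q-p);an=np.degrees(np.arctan2(u[1],u[0]));ctr=(p+50*u+q-10*u)/2
    P.append(ctr);A.append(an);print(n,ctr.round(1),an.round(1),np.linalg.norm(q-p).round(1))
P=np.array(P);k=np.arange(1,5);f=[np.polyfit(k,P[:,i],1) for i in(0,1)];print("step",[x[0] for x in f],"empty",[x[1] for x in f],"yaw from step",np.degrees(np.arctan2(-f[0][0],f[1][0])))
a,b=ray(c,363.1,105.3,30),ray(c,360,197.2,30);print("block end edge",a,b,np.linalg.norm(a-b))
for z in(218,221,224):
  w=[ray(c,x,y,z)[:2] for x,y in((305,155.2),(324,155.2))];print(z,"held top plain end",w,np.linalg.norm(w[0]-w[1]))
for z in(168,171,174): print(z,"bottom",ray(c,312.7,138.7,z)[:2])
from rig import monitor;print(monitor.sense()["eef_pos"])
```

```text
pale [521.1 179.8] -10.8 59.8
black [528.9 221.2] -10.3 60.0
brown [536.6 262.9] -10.2 59.3
amber [544.3 304.3] -10.1 59.6
step [np.float64(7.722943631814167), np.float64(41.53313272818969)] empty [np.float64(513.3957604849556), np.float64(138.2032210270631)] yaw from step -10.53364904813319
block end edge [464.69666708 125.833749    30.        ] [553.78426   109.5321809  30.       ] 90.566772801823
218 held top plain end [array([469.06745351,  73.9474846 ]), array([470.55804207,  81.82254766])] 8.014890676444024
221 held top plain end [array([468.55503221,  74.12335979]), array([470.01422093,  81.83253155])] 7.846053850529264
224 held top plain end [array([468.04261091,  74.29923497]), array([469.4703998 ,  81.84251544])] 7.677217024614492
168 bottom [469.21938714  77.07818015]
171 bottom [468.83775314  77.15954103]
174 bottom [468.45611914  77.2409019 ]
[519.21647438  68.87035953 197.40482162]
```

```bash
python3 -c "
from h import *
plan([514.3,138.5,120],down(169.5),3)"
```

```text
t 4.58 turn total [-0.  -0.  -0.2] per row [-0.   -0.   -0.08] dist 104.2
-0.0,-0.0,-0.1 , 0.1,0.38,0.43
-0.0,-0.0,-0.1 , 0.1,0.38,0.43
-0.0,-0.0,-0.1 , 0.1,0.38,0.43
```

send_rows(
  targets=[0,0,-0.2,0.1,0.38,0,-1,0,0,0,0.1,0.38,0.4,-1,0,0,0,0.1,0.38,0.4,-1,0,0,0,0,0,0.49,-1,0,0,0,0,0,0,-1],
)

```text
time_s: 5.2
eef_pos: [512.9, 139.8, 118.5]
ee_rot: [-0.002, 0.091, 0.996, -0.0]
force: [1.0, 0.7, 0.5]
grip_width: 0.059
grip_force: 39.4
```

send_rows(
  targets=[0,0,0,0,0,0,-1,0,0,0,0,0,0,-1],
)

```text
time_s: 5.45
eef_pos: [514.6, 140.0, 121.3]
ee_rot: [0.001, 0.091, 0.996, 0.0]
force: [-0.8, -0.1, 0.1]
grip_width: 0.058
grip_force: 39.4
```

```bash
python3 -c "
from h import *
from rig import monitor
print(monitor.sense()['eef_pos'])
plan([514.3,138.5,50],down(169.5),1)"
```

```text
[514.55654278 140.046458   121.33009094]
t 5.45 turn total [0.  0.1 0. ] per row [0.03 0.12 0.04] dist 71.3
0.0,0.1,0.0 , 0.0,-0.03,1.19
```

send_rows(
  targets=[0,0,0,0,-0.025,0.4,-1,0,0,0,0,0,0.5,-1,0,0,0,0,0,0.05,-1,0,0,0,0,0,0,-1,0,0,0,0,0,0,-1],
)

```text
time_s: 6.08
eef_pos: [514.4, 138.9, 64.5]
ee_rot: [0.001, 0.091, 0.996, 0.0]
force: [-0.4, -0.8, -1.3]
grip_width: 0.058
grip_force: 39.4
```

send_rows(
  targets=[0,0,0,0,0,0.1,-1,0,0,0,0,0,0.1,-1,0,0,0,0,0,0.08,-1,0,0,0,0,0,0.06,-1,0,0,0,0,0,0,-1],
)

```text
time_s: 6.7
eef_pos: [513.4, 138.9, 42.4]
ee_rot: [-0.0, 0.091, 0.996, -0.0]
force: [-0.7, 0.1, -1.0]
grip_width: 0.057
grip_force: 39.4
```

send_rows(
  targets=[0,0,0,0,0,0.04,-1,0,0,0,0,0,0,-1,0,0,0,0,0,0,-1],
)

```text
time_s: 7.08
eef_pos: [513.8, 139.0, 40.7]
ee_rot: [0.0, 0.091, 0.996, 0.0]
force: [-1.9, 0.3, 5.9]
grip_width: 0.057
grip_force: 40.8
```

send_rows(
  targets=[0,0,0,0,0,0.02,-1,0,0,0,0,0,0,-1,0,0,0,0,0,0,-0.3,0,0,0,0,0,0,-0.3,0,0,0,0,0,0,-0.3],
)

```text
time_s: 7.7
eef_pos: [513.5, 138.9, 38.8]
ee_rot: [-0.0, 0.091, 0.996, -0.0]
force: [0.6, -0.0, 0.3]
grip_width: 0.353
grip_force: 0.0
```

send_rows(
  targets=[0,0,0,0,0,-0.2,-0.3,0,0,0,0,0,-0.8,-0.3,0,0,0,0,0,-0.9,-0.3,0,0,0,0,0,-0.8,-0.3,0,0,0,0,0,0,-0.3],
)

```text
time_s: 8.32
eef_pos: [515.1, 139.1, 205.4]
ee_rot: [0.004, 0.091, 0.996, 0.001]
force: [1.0, 0.1, -0.5]
grip_width: 0.352
grip_force: 0.0
```

Run:
```python
from h import *
from rig import monitor,eyes
c=eyes.capture("wrist");pickle.dump(c,open("w3.pkl","wb"))
c2=eyes.capture("scene")
def crop(im,x,y,w,h,W,H):
    s=W/w;return cv2.warpAffine(im[:,:,::-1],np.array([[s,0,-x*s],[0,s,-y*s]],float),(W,H),flags=cv2.INTER_CUBIC)
cv2.imwrite("pics/w3.png",np.hstack([crop(c["img"],250,80,250,187,400,300),crop(c2["img"],310,190,120,90,400,300)]))
plan([534,-284,150],down(122),8)
```

```text
t 8.43 turn total [ 0.   0.  47.6] per row [0.   0.   5.95] dist 426.5
0.0,0.0,5.9 , -0.2,-0.86,0.11
0.0,0.0,5.9 , -0.29,-0.83,0.11
0.0,0.0,5.9 , -0.37,-0.8,0.11
0.0,0.0,5.9 , -0.46,-0.76,0.11
0.0,0.0,5.9 , -0.53,-0.7,0.11
0.0,0.0,5.9 , -0.6,-0.65,0.11
0.0,0.0,5.9 , -0.66,-0.58,0.11
0.0,0.0,5.9 , -0.72,-0.51,0.11
```

View pics/w3.png

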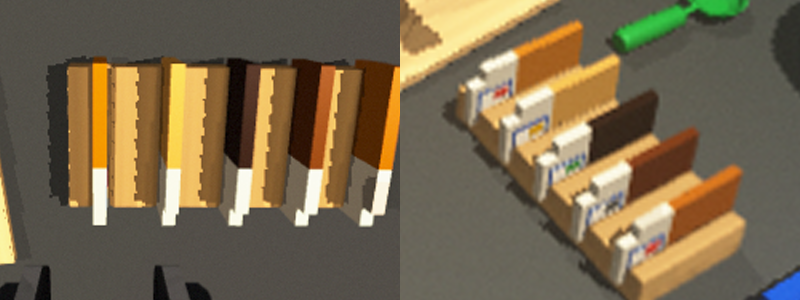

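The honey plate stands fully down at (98,140), in line with the other plates, notch up with its label and frost the same way. Next is the brown spare, by its plain end.

send_rows(
  targets=[0,0,5.9,-0.2,-0.86,0.1,-0.3,0,0,5.9,-0.29,-0.83,0.1,-0.3,0,0,5.9,-0.37,-0.8,0.1,-0.3,0,0,5.9,-0.46,-0.76,0.1,-0.3,0,0,5.9,-0.53,-0.7,0.1,-0.3],
)

```text
time_s: 9.05
eef_pos: [526.1, -126.8, 169.5]
ee_rot: [-0.001, 0.343, 0.939, 0.0]
force: [0.1, 0.5, 0.2]
grip_width: 0.344
grip_force: 0.0
```

send_rows(
  targets=[0,0,5.9,-0.6,-0.65,0.1,-0.3,0,0,5.9,-0.66,-0.58,0.1,-0.3,0,0,5.9,-0.72,-0.51,0.1,-0.3,0,0,0,0,0,0,-0.3,0,0,0,0,0,0,-0.3],
)

```text
time_s: 9.68
eef_pos: [534.5, -283.1, 152.0]
ee_rot: [-0.001, 0.482, 0.876, 0.0]
force: [-0.2, 0.2, 0.4]
grip_width: 0.355
grip_force: 0.0
```

```bash
python3 -c "
from h import *
plan([537,-287,39.5],down(122.2),2)"
```

```text
t 9.68 turn total [-0.  -0.1  0.2] per row [-0.02 -0.07  0.11] dist 112.6
-0.0,-0.1,0.1 , -0.04,0.0,0.94
-0.0,-0.1,0.1 , -0.04,0.0,0.94
```

send_rows(
  targets=[0,0,0,-0.08,0,0.5,-0.3,0,0,0,0,0,0.7,-0.3,0,0,0,0,0,0.68,-0.3,0,0,0,0,0,0,-0.3],
  newtons=60,
)

```text
time_s: 10.18
eef_pos: [536.2, -285.5, 37.9]
ee_rot: [-0.003, 0.481, 0.877, 0.001]
force: [0.1, 0.1, 0.7]
grip_width: 0.348
grip_force: 0.0
```

send_rows(
  targets=[0,0,0,0,0,0,-1,0,0,0,0,0,0,-1,0,0,0,0,0,0,-1,0,0,0,0,0,0,-1],
)

```text
time_s: 10.68
eef_pos: [538.2, -288.4, 42.1]
ee_rot: [0.001, 0.482, 0.876, -0.0]
force: [-1.4, 0.4, 7.2]
grip_width: 0.001
grip_force: 3.5
```

send_rows(
  targets=[0,0,0,0,0,-0.3,-1,0,0,0,0,0,-0.7,-1,0,0,0,0,0,-0.9,-1,0,0,0,0,0,-0.9,-1,0,0,0,0,0,0,-1],
)

```text
time_s: 11.3
eef_pos: [538.7, -288.9, 214.2]
ee_rot: [0.005, 0.482, 0.876, -0.001]
force: [0.6, -0.7, -0.5]
grip_width: -0.001
grip_force: 0.0
```

```bash
python3 -c "
from h import *
plan([490,-25,240],down(90),6)"
```

```text
t 11.3 turn total [ 0.3  0.5 32.4] per row [0.05 0.08 5.4 ] dist 269.6
0.1,0.1,5.4 , 0.69,0.28,-0.08
0.1,0.1,5.4 , 0.71,0.21,-0.08
0.1,0.1,5.4 , 0.73,0.14,-0.08
0.1,0.1,5.4 , 0.74,0.07,-0.07
0.1,0.1,5.4 , 0.75,0.0,-0.07
0.1,0.1,5.4 , 0.74,-0.07,-0.07
```

Run:
```python
from h import *
from rig import monitor,eyes
c=eyes.capture("wrist");pickle.dump(c,open("w4.pkl","wb"))
c2=eyes.capture("scene");pickle.dump(c2,open("s4.pkl","wb"))
def crop(im,x,y,w,h,W,H):
    s=W/w;return cv2.warpAffine(im[:,:,::-1],np.array([[s,0,-x*s],[0,s,-y*s]],float),(W,H),flags=cv2.INTER_CUBIC)
cv2.imwrite("pics/w4.png",np.hstack([crop(c["img"],200,80,240,320,450,600),np.vstack([crop(c2["img"],200,115,90,80,350,300),crop(c2["img"],310,190,120,102,350,300)])]))
print(monitor.sense())
```

```text
{'time_s': 11.4, 'joints': array([-6.83775711e-01,  5.03680850e-01,  1.22625158e+00, -4.06733469e-06,
        1.41091269e+00, -1.24897098e+00]), 'dq': array([ 0.0004389 ,  0.02962505,  0.03053833,  0.00030172, -0.0058164 ,
       -0.00024519]), 'tau': array([ 1.18414359e-01, -5.32857585e+01, -2.83557022e+01,  1.84823388e-03,
        4.64637671e-02, -6.44304851e-05]), 'eef_pos': array([ 537.29727895, -287.83142816,  208.896763  ]), 'ee_rot': array([ 3.67301252e-04,  4.81881032e-01,  8.76236573e-01, -6.92489345e-05]), 'force': array([-0.89242758,  0.2309843 , -0.28355764]), 'wrist_torque': array([-0.02565282,  0.05647697, -0.01711647]), 'grip_force': 0.0, 'grip_width': -0.0024255308920481155}
```

View pics/w4.png

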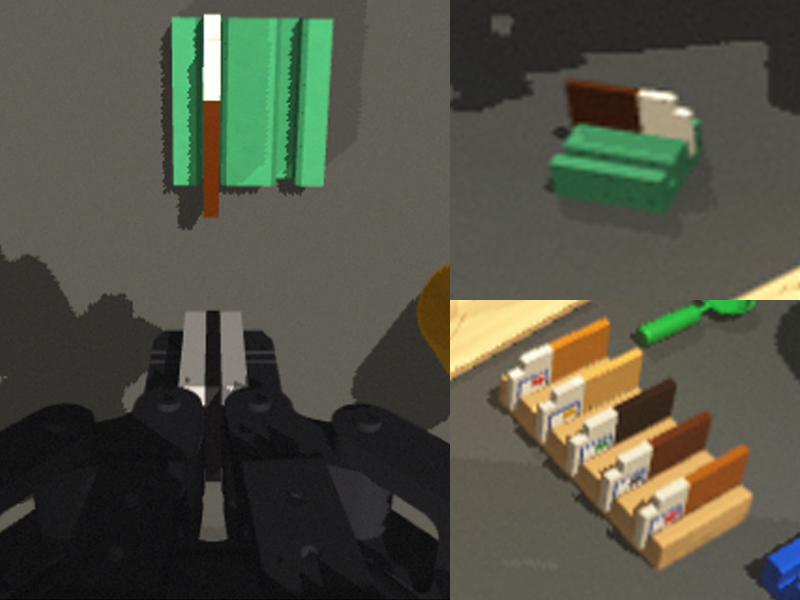

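Run:
```python
from h import *
c=pickle.load(open("w4.pkl","rb"))
a,b=ray(c,312.5,195.7,62),ray(c,313,133.9,62);u=(b-a)/np.linalg.norm(b-a)
print("plain end",a,"bnd",b,np.linalg.norm(a-b),np.degrees(np.arctan2(u[1],u[0])),"ctr",a+50*u)
for z in(50,56): print(z,np.linalg.norm(ray(c,312.5,195.7,z)-ray(c,313,133.9,z)))
T=np.array([537.3,-287.8,208.9])
for d in(-20,-13,-5,0,5,13,20): print(d,proj(c,T-[0,0,d])*1.875-np.array([200,80])*1.875)
c=pickle.load(open("w2.pkl","rb"));T=np.array([519.2,68.9,197.4]);print(proj(c,[T])/.8)
```

```text
plain end [ 550.10942907 -308.00885667   62.        ] bnd [ 518.72188558 -257.58836103   62.        ] 59.39195456436296 121.90290667421702 ctr [ 523.68535891 -265.56161275   62.        ]
50 61.65830847156297
56 60.52513151796293
-20 [[210.56738337 323.70902329]]
-13 [[210.59458553 311.67668095]]
-5 [[210.62329866 299.01614638]]
0 [[210.64008372 291.633966  ]]
5 [[210.65605285 284.62344433]]
13 [[210.68004745 274.1130096 ]]
20 [[210.69961254 265.56337833]]
[[393.78137994 304.17865486]]
```

Run:
```python
from h import *
c=pickle.load(open("w2.pkl","rb"));u=np.array([np.cos(np.radians(-10.7)),np.sin(np.radians(-10.7))])
for z in(205,212,218,224):
    e=ray(c,393*.8,194*.8,z)[:2]
    print(z,[(r,round((ray(c,393*.8,r*.8,z)[:2]-e)@u,1)) for r in(307,351,417)])
c=pickle.load(open("w4.pkl","rb"));R=Ro.from_quat([.4819,.8762,0,0]);T=np.array([537.3,-287.8,208.9])
for d in(0,10,20,25,30,35):
    print(d,[(proj(c,T+R.apply([x,0,-d]))[0,1]*1.875-150).round() for x in(11,0,-11)],"px for 14mm in y",np.ptp(proj(c,[T+R.apply([11,y,-d]) for y in(-7,7)])[:,0]*1.875).round())
```

```text
205 [(307, np.float64(45.6)), (351, np.float64(65.7)), (417, np.float64(99.0))]
212 [(307, np.float64(43.5)), (351, np.float64(62.7)), (417, np.float64(94.6))]
218 [(307, np.float64(41.8)), (351, np.float64(60.2)), (417, np.float64(90.7))]
224 [(307, np.float64(40.0)), (351, np.float64(57.6)), (417, np.float64(86.9))]
0 [np.float64(256.0), np.float64(292.0), np.float64(326.0)] px for 14mm in y 50.0
10 [np.float64(269.0), np.float64(307.0), np.float64(343.0)] px for 14mm in y 53.0
20 [np.float64(284.0), np.float64(324.0), np.float64(361.0)] px for 14mm in y 56.0
25 [np.float64(292.0), np.float64(333.0), np.float64(371.0)] px for 14mm in y 57.0
30 [np.float64(301.0), np.float64(343.0), np.float64(382.0)] px for 14mm in y 59.0
35 [np.float64(311.0), np.float64(353.0), np.float64(393.0)] px for 14mm in y 61.0
```

The brown plate is undisturbed, with its top at (211,14)–(211,217). The fingertips end about 20 mm behind where the reported TCP suggests, so I only pinched the top edge. I'll go in deeper, watching the force.

send_rows(
  targets=[0,0,0,0,0,0.7,-0.3,0,0,0,0,0,0.8,-0.3,0,0,0,0,0,0.8,-0.3,0,0,0,0,0,0.5,-0.3,0,0,0,0,0,0.05,-0.3],
)

```text
time_s: 12.02
eef_pos: [535.9, -286.7, 34.5]
ee_rot: [-0.003, 0.482, 0.876, 0.001]
force: [0.8, -0.8, 0.6]
grip_width: 0.355
grip_force: 0.0
```

send_rows(
  targets=[0,0,0,0,0,0.06,-0.3,0,0,0,0,0,0.04,-0.3,0,0,0,0,0,0,-0.3],
)

```text
time_s: 12.4
eef_pos: [537.7, -288.1, 31.9]
ee_rot: [0.0, 0.482, 0.876, -0.0]
force: [0.4, -0.6, 0.4]
grip_width: 0.353
grip_force: 0.0
```

send_rows(
  targets=[0,0,0,0,0,0.06,-0.3,0,0,0,0,0,0.02,-0.3,0,0,0,0,0,0,-0.3],
)

```text
time_s: 12.78
eef_pos: [537.4, -287.9, 26.4]
ee_rot: [-0.0, 0.482, 0.876, 0.0]
force: [0.1, 0.1, 0.5]
grip_width: 0.346
grip_force: 0.0
```

send_rows(
  targets=[0,0,0,0,0,0.06,-0.3,0,0,0,0,0,0,-0.3],
)

```text
time_s: 13.02
eef_pos: [537.3, -287.8, 22.5]
ee_rot: [-0.0, 0.482, 0.876, 0.0]
force: [0.1, -0.7, 0.2]
grip_width: 0.347
grip_force: 0.0
```

send_rows(
  targets=[0,0,0,0,0,0,-1,0,0,0,0,0,0,-1,0,0,0,0,0,0,-1,0,0,0,0,0,0,-1],
)

```text
time_s: 13.52
eef_pos: [537.6, -288.1, 23.1]
ee_rot: [0.0, 0.482, 0.876, -0.0]
force: [-0.1, 0.0, 2.6]
grip_width: 0.077
grip_force: 61.7
```

send_rows(
  targets=[0,0,0,0,0,-0.2,-1,0,0,0,0,0,-0.6,-1,0,0,0,0,0,-0.9,-1,0,0,0,0,0,-0.9,-1,0,0,0,0,0,-0.5,-1],
)

```text
time_s: 14.15
eef_pos: [537.8, -288.1, 212.8]
ee_rot: [0.002, 0.482, 0.876, -0.0]
force: [0.6, 0.1, -1.2]
grip_width: 0.078
grip_force: 61.5
```

```bash
python3 -c "
from h import *
plan([488,-24,220],down(90),6)"
```

```text
t 14.15 turn total [ 0.1  0.2 32.4] per row [0.02 0.03 5.4 ] dist 268.9
0.0,0.0,5.4 , 0.69,0.28,-0.02
0.0,0.0,5.4 , 0.72,0.21,-0.02
0.0,0.0,5.4 , 0.73,0.14,-0.02
0.0,0.0,5.4 , 0.74,0.07,-0.02
0.0,0.0,5.4 , 0.75,0.0,-0.02
0.0,0.0,5.4 , 0.74,-0.07,-0.02
```

send_rows(
  targets=[0,0,5.4,0.69,0.28,-0.02,-1,0,0,5.4,0.72,0.21,-0.02,-1,0,0,5.4,0.73,0.14,-0.02,-1,0,0,5.4,0.74,0.07,-0.02,-1,0,0,5.4,0.75,0,-0.02,-1],
)

```text
time_s: 14.78
eef_pos: [495.4, -66.5, 215.6]
ee_rot: [0.0, 0.674, 0.738, 0.0]
force: [1.2, 0.6, -1.4]
grip_width: 0.074
grip_force: 61.5
```

send_rows(
  targets=[0,0,5.4,0.74,-0.07,-0.02,-1,0,0,0,0,0,0,-1,9,0,0,0,0,0,-1,9,0,0,0,0,0,-1],
)

```text
time_s: 15.28
eef_pos: [487.8, -24.9, 217.3]
ee_rot: [-0.112, 0.698, 0.698, -0.112]
force: [-0.0, -0.3, -1.1]
grip_width: 0.074
grip_force: 61.5
```

send_rows(
  targets=[9,0,0,0,0,0,-1,9,0,0,0,0,0,-1,9,0,0,0,0,0,-1,0,0,0,0,0,0,-1,0,0,0,0,0,0,-1],
)

```text
time_s: 15.9
eef_pos: [487.8, -24.5, 216.8]
ee_rot: [-0.269, 0.654, 0.654, -0.269]
force: [-0.0, -0.5, -0.7]
grip_width: 0.077
grip_force: 61.5
```

Run:
```python
from h import *
from rig import monitor,eyes
R=Ro.from_euler("y",45,degrees=True)*down(90)
plan([485,-24,220],R,1)
s=monitor.sense();print(s["eef_pos"],s["joints"],s["dq"].round(3))
c=eyes.capture("scene");d=eyes.capture("wrist");pickle.dump(d,open("w5.pkl","wb"))
def crop(im,x,y,w,h,W,H):
    k=W/w;return cv2.warpAffine(im[:,:,::-1],np.array([[k,0,-x*k],[0,k,-y*k]],float),(W,H),flags=cv2.INTER_CUBIC)
t=eyes.capture("top")
cv2.imwrite("pics/p5.png",np.vstack([np.hstack([crop(c["img"],200,40,240,180,400,300),crop(d["img"],0,0,533,400,400,300)]),np.hstack([crop(t["img"],280,150,140,105,400,300),crop(t["img"],210,120,240,180,400,300)])]))
```

```text
t 15.9 turn total [ 0.2 -0.  -0. ] per row [ 0.24 -0.02 -0.02] dist 4.3
0.2,-0.0,-0.0 , 0.01,-0.07,-0.01
[487.77114578 -24.50304779 216.79179877] [-0.2074269   0.72332102  1.04965772 -0.17174539  2.13231212 -0.24002228] [ 0.002 -0.028  0.002 -0.     0.006  0.003]
```

View pics/p5.png

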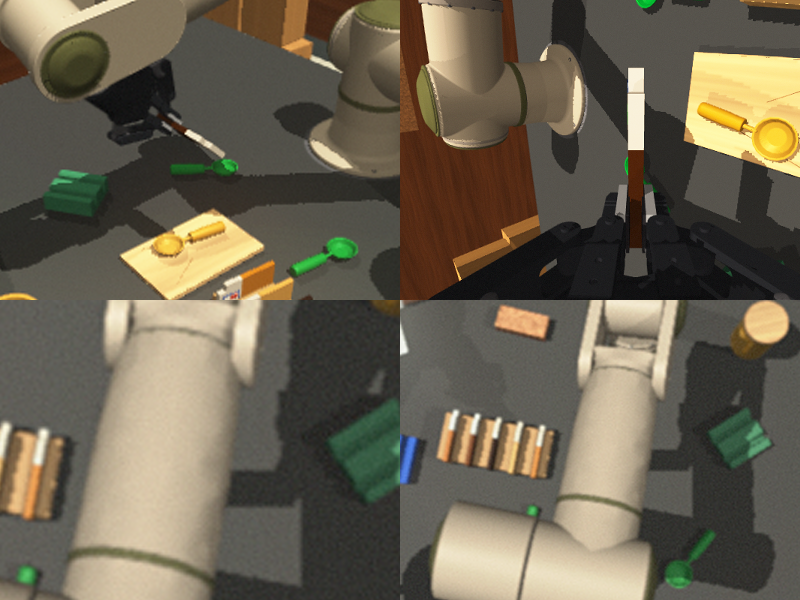

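send_rows(
  targets=[0,0,0,0,-0.12,0.12,-1,0,0,0,0,0,0,-1,0,0,0,0,0,0,-1,0,0,0,0,0,0,-1,0,0,0,0,0,0,-1],
)

```text
time_s: 16.68
eef_pos: [477.6, -24.1, 216.0]
ee_rot: [-0.271, 0.653, 0.653, -0.271]
force: [0.7, -0.2, -0.5]
grip_width: 0.077
grip_force: 61.5
```

Run:
```python
from h import *
from rig import monitor
c=pickle.load(open("w5.pkl","rb"));R=Ro.from_quat([.654,.654,-.269,-.269]);T=np.array([487.8,-24.5,216.8])
print("expected bnd, notch top, notch low, end:",proj(c,[T+R.apply(p) for p in([36,0,-39],[64,0,-39],[64,0,-27],[76,0,-27])]).round(1).tolist())
im=c["img"];print([(r,im[r,314].tolist()) for r in range(84,134,3)]);print([(r,im[r,314].tolist()) for r in range(190,212,3)])
s=monitor.sense();print(s["eef_pos"],s["ee_rot"],s["dq"].round(3),s["grip_force"],s["time_s"])
```

```text
expected bnd, notch top, notch low, end: [[314.4, 199.9], [314.3, 125.8], [314.3, 122.9], [314.3, 91.3]]
[(84, [86, 86, 78]), (87, [87, 84, 78]), (90, [225, 206, 178]), (93, [249, 241, 218]), (96, [250, 241, 220]), (99, [250, 243, 223]), (102, [250, 242, 221]), (105, [250, 242, 223]), (108, [250, 241, 219]), (111, [246, 235, 208]), (114, [245, 234, 207]), (117, [245, 235, 209]), (120, [245, 234, 208]), (123, [190, 171, 142]), (126, [249, 242, 219]), (129, [249, 240, 216]), (132, [249, 241, 219])]
[(190, [249, 240, 217]), (193, [249, 240, 214]), (196, [249, 240, 217]), (199, [240, 228, 195]), (202, [81, 34, 5]), (205, [81, 35, 6]), (208, [81, 34, 7]), (211, [82, 36, 12])]
[477.59258371 -24.11275729 216.02718856] [-0.27062301  0.65337041  0.65320818 -0.27053533] [-0.    -0.001  0.001  0.     0.    -0.   ] 61.519821882247925 16.675
```

The projected plate edges match the picture to within about 1 px, so the plate hasn't slipped: it is level, at 45°, and still. I'm handing it in.

```bash
python3 -c "
from rig import job
print(job.finish_job())"
```

```text
the job is handed in; nothing more can be done
None
```

The honey spare fills the empty rack slot, and the job was handed in at about 17 s with the brown spare held still by its plain end, about 20 cm above the middle of the board at 45°, label up by its measured pose (not seen in a picture), after one missed grasp that left it undisturbed.

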